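Screw the hose elbow into the clamped socket

TASK

Pick up the brass hose elbow and start it in the dark steel socket held in the small blue vice: the slots inside it sit at no set angle, so feel for them with light pressure until both side pins drop in. Push it gently down onto the sprung seal, screw it clockwise (seen from above) until it tightens and locks, and stop with the hose barb pointing along the red mark on the socket, without turning it past the mark. Never force it (keep the push below about 25 N), let go of it, and leave the other things on the bench where they are.

Things in the scene. Friction and masses are not known exactly. Their poses are not given: they have to be found in the camera images.
- elbow: Brass hose elbow, loose, 120 to 200 g, 76 mm high, standing upright on its foot. Origin: centre of the foot; z up along the spigot, x along the side barb. From the foot up: spigot 22 mm in diameter with a tapered nose (14 mm across at the foot, full size 5 mm up); round collar 33 mm across from 24.5 to 30 mm; square body 26x26 mm from 30 to 74 mm, flats facing +-x and +-y.
- elbow_pins (a point): Centre of the elbow's two side pins, on its axis 10 mm above the foot; same axes as the elbow. Round steel pins 6.6 mm thick stick out along +x and -x to 16.8 mm from the axis.
- elbow_grip (a point): Grasp point of the elbow: centre of its square body, on the axis 53 mm above the foot; same axes as the elbow. Grip from above across the +-y flats (26 mm apart).
- barb_tip (a point): Tip of the elbow's barb, 50 mm from the axis along the elbow's +x, 54 mm above its foot; same axes as the elbow. The barb is 15 to 17 mm thick and leaves the +x flat of the body.
- socket: Dark steel round socket, 53 mm across, 60 mm high, clamped upright and immovable in the vice. Origin: centre of its underside; z up; +x is the direction of the red mark on its rim, in which the barb must point at the end.
- socket_mouth (a point): Centre of the socket's mouth, 60 mm above its underside; axes as the socket. A brass ring flush with it (bore 24.4 mm) has two opposite slots 8.6 mm wide for the pins, at an unmeasured angle: the pins fall in when the barb points 48 to 115 degrees counter-clockwise (from above) of the red mark, within about 4 degrees. With the pins resting on the ring the foot is 6.7 mm below the mouth.
- seal_top (a point): Top of the sprung rubber seal inside the socket at rest, 17.3 mm below the mouth; axes as the socket. Once the pins are in the slots the foot drops freely to it. It yields 1 mm for each 2 N, up to 8 mm. An elbow that is not locked is lifted by it to about 18 mm below the mouth.
- locked_foot (a point): Where the elbow's foot is when locked, 22.3 mm below the mouth (about 10 N on the seal); axes as the socket. Pushed down to here through the slots, the pins are under the ring and the elbow can turn clockwise: they ride under a ramp until 45 degrees from the slot, then under a flat underside, where spring and friction hold it. No end stop marks the final angle.
- vice: Small blue machine vice, fixed, base 78x150x16 mm, jaws 50 mm high, that clamps the socket. Origin: under the socket, on the bench; it opens along its y.
- bearing: Bystander: steel ball bearing, 52 mm across, 15 mm high; origin at its underside, lying on the bench.
- duct_tape: Bystander: grey roll of tape, 99 mm across, 48 mm high; origin at its underside, lying on the bench.
- small_box: Bystander: small brown cardboard box, 91x120x50 mm; origin at its underside, lying on the bench.
There are look-alikes about, which are no part of the job. What is shaped like the elbow but turquoise is not meant.

How it is judged:
On the way:
1. the elbow's pins have dropped through the slots (foot more than 14 mm below the mouth) while its barb is still well counter-clockwise of the mark (horizontal distance between elbow and socket_mouth below 0.004 m and z of elbow in the frame of socket_mouth below -0.014 m and y of barb_tip in the frame of socket_mouth above 0.025 m), for 0.1 s.
At the end, for the whole second after the job is handed in: The elbow stands locked in the socket: foot 20.5 to 26 mm below the mouth, on the socket's axis within 4 mm, upright within 0.1 rad, barb along the red mark within 8 mm sideways at its tip (about 9 degrees), at rest and let go (horizontal distance between elbow and socket_mouth below 0.004 m and z of elbow in the frame of socket_mouth between -0.026 and -0.0205 m and y of barb_tip in the frame of socket_mouth between -0.008 and 0.008 m and x of barb_tip in the frame of socket_mouth above 0.03 m and angle between elbow's own z axis and vertical below 0.1 rad and linear speed of elbow below 0.02 m/s); the robot touches nothing.
It fails at once if the elbow is pressed against the socket with more than 30 N (contact force between elbow and socket above 30 N).
It fails at once if the elbow, in the socket, is turned past the mark (barb tip more than 16 mm clockwise of it) (horizontal distance between elbow and socket_mouth below 0.004 m and z of elbow in the frame of socket_mouth below -0.014 m and y of barb_tip in the frame of socket_mouth below -0.016 m).
It fails at once if a bystander (bearing, tape roll, small box) is moved by more than 30 mm (distance of any of bearing, duct_tape, small_box from where it was at the start of the episode above 0.03 m).
It also fails if it takes over 64 s, if anything falls off the work surface, if the arm or the gripper's body presses on something with over 40 N, if the wrist force passes 120 N, or if a joint passes its speed limit or range.

ROBOT

A 6-joint arm with a two-finger parallel gripper is mounted at the origin on the work surface; the furniture and walls round the work are solid. World frame = base frame: x ahead of the robot, y to its left, z up, the work surface at z = 0. Lengths are in m, angles in rad, forces in N, time in s.
With the tool pointing down it reaches from about 0.35 to 0.775 m from the base axis. Payload 5.5 kg.
Tool frame: the origin (TCP) lies at the very end of the fingers, on their centre line; the grasp point (between the pads) lies 19 mm behind it; z points along the fingers, y is the line along which they close (so a half turn about z gives the same grasp; the last joint's range is limited). The gripper opens to 85 mm and grips with 20 to 120 N. Pads are 22 mm wide; open, the fingers measure 114 mm over their backs; the gripper's body (76 mm by 85 mm) begins 54 mm behind the grasp point. The pads swing forward as they close: fully open they stand 13 mm farther back than shut.
Start: joints at [1.146, 0.313, 0.046, 1.304, 0, 1.431], TCP at [0.162, 0.552, 0.231] pointing down, gripper open.
Joint ranges: [-2.76, 2.76], [-0.86, 1.69], [-1.03, 1.26], [-2.2, 2.34], [-1.47, 1.5], [-3.14, 3.14]. Speed limits (rad/s): [2.57, 2.57, 3.14, 3.14, 3.14, 3.14].

INTERFACE

Orientations are given as a unit quaternion [w, x, y, z].
In Python, from workcell import env, cams, ticket, spotter gives the robot as it stands.
- The arm moves only by the tool jog_arm, never from a script. Its argument "increments" is a list that holds one entry, the list of rows, each a list of 7 numbers: the shift along the tool's x, y, z in units of 0.25 m (1.0 is 0.25 m), then the turn, a rotation vector about the tool's x, y, z in units of 180 degrees (1.0 is 180 degrees), then the closure in counts, from 0 (fully open) to 255 (shut). A call has 1 to 20 rows; each row shifts and turns the commanded pose from where the row before left it, along the tool's axes as they then stand; what a row does not reach is not made up. A row lasts 1/10 s, in which the tool goes at most 50 mm and 8.59 degrees, less where a joint would pass 70% of its speed; a pose out of reach is approached as far as the arm can. A call with a number of a shift or a turn outside -1 to 1 is refused whole. A call with a gripper value outside its range is refused whole. The fingers move at their own pace and stop on an object; "force" is the grip in N (left out, the last holds). Time passes only in rows, so rows that do not move let the fingers close. It gives the time, the measured TCP pose, the force, the opening and the grip force at its end, in the units of the state.
- env.get_state(): the state, without advancing time (a new reading comes with each control period).
- cams.read_camera(name): name is "scene" or "top" or "wrist"; returns a dict with "pixels" (384x512x3 uint8, red, green, blue), "fx", "fy", "cx", "cy" (pixels), "k1" (the pictures are not rectified: a ray, as slopes to the right and down, at radius r is drawn at 1 + k1 r^2 times it, then the intrinsics apply), "xyz" and "attitude" of the camera in the world; the wrist camera has in their place "mount" (4x4, takes a point from camera to tool coordinates, whose origin is the TCP and whose axes are the flange's). Camera axes: x right, y down, z forward; pixel columns grow to the right and rows downward; lengths in m; the calibration is good to about 2 mm. A picture is of the moment at which its call begins: read the wrist's pose just before it. There is no depth.
- ticket.hand_in(): hands the job in; it is judged then, once.
Trained networks look in the newest picture that a camera, given by its name, has taken for a name from the list of things; names that differ only in an ending like _2 or _b are one class to them, and where a whole thing is asked for, a point or a joint stands for the part that bears it (a point fixed in the world has none). Each returns a list of dicts, best first, with "conf" (0 to 1); they miss things now and then, are a little off and sometimes report something else, mostly with a low value. They report only what shows in the picture. A call takes as long as a camera call. They do not tell look-alikes from the thing itself.
- spotter.find_in(target, camera): "uv" ([column, row] in pixels, amid what is visible of it).
- spotter.cut_out(target, camera): "region" (384x512 bool, what is visible of it) and "uv" ([column, row] in pixels, amid what is visible of it).
- spotter.landmark_of(target, camera): "uv" ([column, row] in pixels: a listed point, or the origin of a listed thing).
The state is a dict: "clock": time; "joint_pos": joint angles; "qvel": joint speeds; "tau": joint torques, N m; "tcp_pos": TCP position; "orientation": TCP orientation; "wrist_force": force on the tool from outside, world axes, zero at the start; "ft_torque": the same for the moment, N m; "finger_gap": finger opening in m; "grip_force": force on a finger pad.
Only numpy, scipy, OpenCV 4.12 (cv2) and the standard library are available. Lean on these libraries where they do the work, as an engineer would, in place of code of your own. Each camera call takes 0.05 s, during which the arm holds its last target. There are 200 camera calls.

## Working session

There is one attempt and no reset: what is moved stays moved. The work goes in short steps, Python scripts to look and compute and a tool call to move; the robot and the scene stay as the last step left them, time stands still between calls to the robot, and variables do not carry over. Pictures are saved under pics/ and viewed, at most 10 in all, crops included, and the job is handed in when it is done.

Besides the shell and the picture viewer there is one more tool, called as name(argument=value, ...), one argument or row to a line, values as JSON. jog_arm: Moves the arm, as the interface text tells. Shifts and turns lie within -1 to 1; 1 stands for 0.25 m of shift or 180 degrees of turn. Its arguments: {"type":"object","properties":{"increments":{"type":"array"},"force":{"type":"number"}},"required":["increments"]}

```bash
mkdir -p pics; cat > h.py <<'E'
import numpy as np, cv2
from scipy.spatial.transform import Rotation as R
from workcell import env, cams, ticket, spotter
def rot(q): return R.from_quat([q[1],q[2],q[3],q[0]]).as_matrix()
def cam(name):
    s=env.get_state(); c=cams.read_camera(name)
    if 'mount' in c:
        M=np.array(c['mount']); Rt=rot(s['orientation'])
        c['R']=Rt@M[:3,:3]; c['p']=Rt@M[:3,3]+np.array(s['tcp_pos'])
    else:
        a=np.array(c['attitude']); c['R']=a if a.shape==(3,3) else rot(a); c['p']=np.array(c['xyz'])
    return c
def ray(c,uv):
    x=np.array([(uv[0]-c['cx'])/c['fx'],(uv[1]-c['cy'])/c['fy']]); u=x.copy()
    for _ in range(20): u=x/(1+c['k1']*(u@u))
    return c['R']@np.array([u[0],u[1],1.])
def at(c,uv,z):
    d=ray(c,uv); return c['p']+d*(z-c['p'][2])/d[2]
def tri(c1,u1,c2,u2):
    A=0;b=0;ds=[]
    for c,u in((c1,u1),(c2,u2)):
        d=ray(c,u); d/=np.linalg.norm(d); P=np.eye(3)-np.outer(d,d); A=A+P; b=b+P@c['p']
    return np.linalg.solve(A,b)
def proj(c,X):
    v=c['R'].T@(np.asarray(X)-c['p']); u=v[:2]/v[2]; u=u*(1+c['k1']*(u@u))
    return np.array([u[0]*c['fx']+c['cx'],u[1]*c['fy']+c['cy']])
def save(c,n,box=None,k=1):
    im=c['pixels'][:,:,::-1]
    if box: im=im[box[1]:box[3],box[0]:box[2]]
    cv2.imwrite('pics/'+n,cv2.resize(np.ascontiguousarray(im),None,fx=k,fy=k,interpolation=cv2.INTER_CUBIC))
E
python3 - <<'E'
from h import *
np.set_printoptions(precision=4,suppress=True)
s=env.get_state(); print(s)
ims=[]
for n in('scene','top'):
    c=cam(n); print(n,c['p'],c['R'].tolist(),c['fx'],c['k1']); ims.append(c['pixels'][:,:,::-1])
    save(c,n+'.png',k=1.5)
    for t in('elbow','elbow_grip','elbow_pins','barb_tip','socket_mouth','socket','bearing','duct_tape','small_box'):
        print(t,[(np.round(d['uv'],1).tolist(),round(d['conf'],2)) for d in spotter.landmark_of(t,n)[:4]])
E
```

```text
{'clock': 0.0, 'joint_pos': array([ 1.1464,  0.314 ,  0.045 ,  1.3036, -0.    ,  1.4312]), 'qvel': array([ 0.0002, -0.0008,  0.0007, -0.0003, -0.0004,  0.0006]), 'tau': array([  0.0004, -48.0623,  29.8536,   0.0191,  -0.0004,  -0.    ]), 'tcp_pos': array([0.1613, 0.5513, 0.2304]), 'orientation': array([-0.0003,  0.1419,  0.9899, -0.0009]), 'wrist_force': array([ 0.3214,  0.851 , -0.5205]), 'ft_torque': array([0.0174, 0.0067, 0.0292]), 'grip_force': 0.0, 'finger_gap': 0.08543184112262406}
scene [-0.4125  0.5586  0.5878] [[-0.51904214193121, -0.37440483461276697, 0.768385498768716], [-0.8544056107402288, 0.2527305953924926, -0.45400253136758273], [-0.024213781924317668, -0.8921593276826415, -0.45107142094548475]] 369.68176735087803 -0.07240436700772265
elbow [([189.6, 248.6], 0.68), ([219.1, 221.9], 0.53)]
elbow_grip [([187.8, 233.5], 0.84), ([217.3, 211.4], 0.62)]
elbow_pins [([221.7, 224.5], 0.8), ([192.1, 244.4], 0.63)]
barb_tip [([174.7, 227.4], 0.68), ([203.1, 202.9], 0.61)]
socket_mouth [([295.7, 177.8], 0.66)]
socket [([296.2, 196.1], 0.82)]
bearing [([124.9, 258.1], 0.5), ([248.2, 222.3], 0.46)]
duct_tape [([128.1, 255.3], 0.58)]
small_box [([353.7, 181.5], 0.67)]
top [0.3561 0.0424 1.1713] [[-0.028928884086110235, -0.9955669837414515, 0.08949581302765577], [-0.999515481660929, 0.02778201449994126, -0.014034300497228196], [0.011485712239728267, -0.08985844731728773, -0.9958883159572024]] 365.28134985017533 -0.012445991842583808
elbow [([215.4, 195.7], 0.73), ([172.8, 215.2], 0.66)]
elbow_grip [([167.2, 213.3], 0.43)]
elbow_pins [([176.0, 211.4], 0.48), ([210.8, 192.6], 0.47), ([300.0, 187.6], 0.4)]
barb_tip [([201.6, 179.1], 0.68), ([160.9, 201.5], 0.63)]
socket_mouth [([300.4, 192.9], 0.54)]
socket [([299.0, 191.3], 0.73), ([299.8, 189.8], 0.51), ([123.7, 196.8], 0.5)]
bearing [([236.6, 199.4], 0.69)]
duct_tape [([123.7, 197.1], 0.72)]
small_box [([382.2, 192.5], 0.57)]
```

View pics/scene.png

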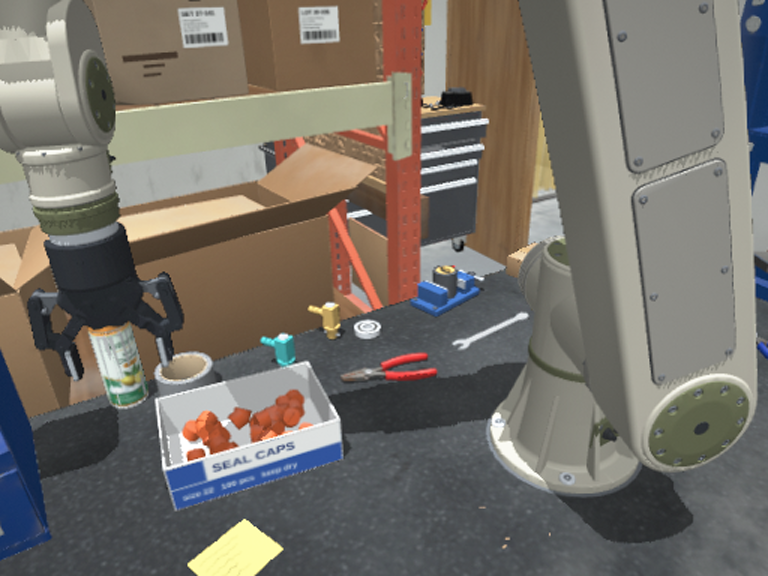

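```bash
python3 - <<'E'
from h import *
np.set_printoptions(precision=4,suppress=True)
c=cam('scene');t=cam('top')
save(t,'topcrop.png',(100,140,340,260),3.3)
for n,a,b,z in(('elbA',(189.6,248.6),(172.8,215.2),0),('elbB',(219.1,221.9),(215.4,195.7),0),('tipA',(174.7,227.4),(160.9,201.5),.054),('tipB',(203.1,202.9),(201.6,179.1),.054),('mouth',(295.7,177.8),(300.4,192.9),.075),('bear',(248.2,222.3),(236.6,199.4),0),('box',(353.7,181.5),(382.2,192.5),0),('tape',(128.1,255.3),(123.7,197.1),0)):
    print(n,tri(c,a,t,b),at(c,a,z),at(t,b,z))
E
```

```text
elbA [0.3907 0.291  0.0033] [0.396  0.2903 0.    ] [0.3903 0.2908 0.    ]
elbB [0.4524 0.1606 0.0125] [0.4774 0.1594 0.    ] [0.449  0.1536 0.    ]
tipA [0.431  0.3135 0.0581] [0.4369 0.3111 0.054 ] [0.4316 0.3153 0.054 ]
tipB [0.4977 0.1924 0.0665] [0.523  0.1873 0.054 ] [0.4971 0.1899 0.054 ]
mouth [ 0.4438 -0.106   0.0927] [ 0.4751 -0.1282  0.075 ] [ 0.4443 -0.1097  0.075 ]
bear [ 0.4343  0.0842 -0.0047] [0.4262 0.0862 0.    ] [0.4351 0.0859 0.    ]
box [ 0.4462 -0.3795  0.0071] [ 0.458  -0.3864  0.    ] [ 0.4442 -0.3854  0.    ]
tape [0.452  0.4452 0.0042] [0.4576 0.4437 0.    ] [0.4527 0.4475 0.    ]
```

View pics/topcrop.png

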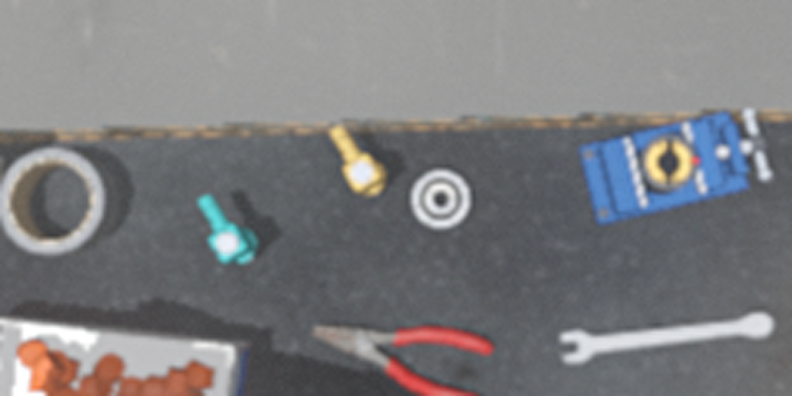

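Candidates: the turquoise one at top px (169,213) and the brass one at (210,193). Brass fits the description, and the enlarged crop confirms it. Next I check what stands behind the bench edge.

View pics/top.png

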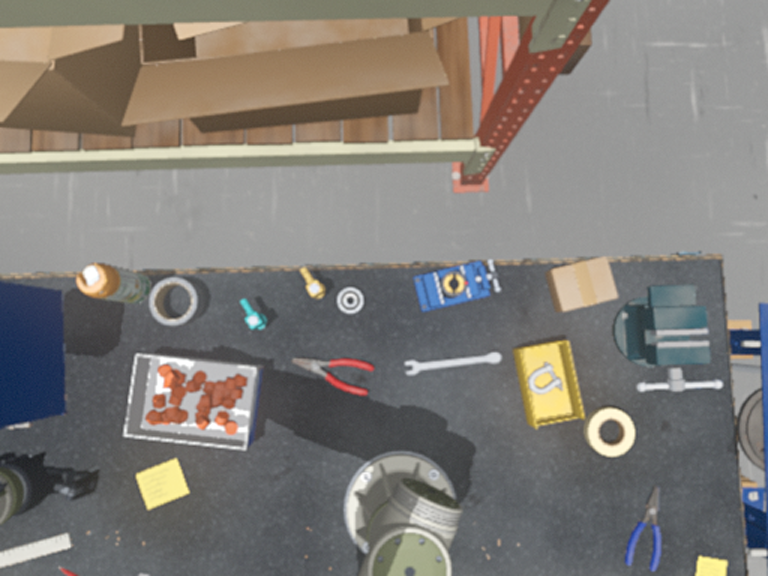

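jog_arm(
  increments=[
    [[-0.129, -0.099, 0, 0, 0, 0, 0], [-0.129, -0.099, 0, 0, 0, 0, 0], [-0.129, -0.099, 0, 0, 0, 0, 0], [-0.129, -0.099, 0, 0, 0, 0, 0], [-0.129, -0.099, 0, 0, 0, 0, 0], [-0.129, -0.099, 0, 0, 0, 0, 0], [-0.129, -0.099, 0, 0, 0, 0, 0], [-0.129, -0.099, 0, 0, 0, 0, 0], [0, 0, 0, 0, 0, 0, 0], [0, 0, 0, 0, 0, 0, 0]],
  ],
  force=30,
)

```text
clock: 2.1
tcp_pos: [0.354, 0.2888, 0.2314]
orientation: [-0.0, 0.143, 0.99, 0.0]
wrist_force: [-0.4, 1.1, 0.2]
finger_gap: 0.0853
grip_force: 0.0
```

The top picture shows brass (313,283), turquoise (255,316), the bearing (350,300) and the vice with its mouth at (455,284). The shelf stands beyond the bench edge, so the work area is clear. Moving on to above the elbow.

jog_arm(
  increments=[
    [[-0.129, -0.099, 0, 0, 0, 0, 0], [-0.129, -0.099, 0, 0, 0, 0, 0], [-0.129, -0.099, 0, 0, 0, 0, 0], [-0.129, -0.099, 0, 0, 0, 0, 0], [0, 0, 0, 0, 0, -0.0405, 0], [0, 0, 0, 0, 0, -0.0405, 0], [0, 0, 0, 0, 0, -0.0405, 0], [0, 0, 0, 0, 0, -0.0405, 0], [0, 0, 0, 0, 0, -0.0405, 0], [0, 0, 0, 0, 0, -0.0405, 0], [0, 0, 0, 0, 0, -0.0405, 0], [0, 0, 0, 0, 0, 0, 0], [0, 0, 0, 0, 0, 0, 0]],
  ],
)

```text
clock: 3.4
tcp_pos: [0.4492, 0.1592, 0.2313]
orientation: [0.0, -0.298, 0.955, 0.0]
wrist_force: [-0.3, -0.0, 0.3]
finger_gap: 0.0855
grip_force: 0.0
```

```bash
python3 - <<'E'
from h import *
np.set_printoptions(precision=4,suppress=True)
s=env.get_state(); c=cam('wrist'); save(c,'w1.png',k=1.3); print(np.array(c['mount']),c['fx'],s['tcp_pos'],rot(s['orientation'])[:,1])
for t,z in(('elbow',0),('elbow_grip',.053),('elbow_pins',.01),('barb_tip',.054)):
    print(t,[(np.round(d['uv'],1).tolist(),round(d['conf'],2),at(c,d['uv'],z)) for d in spotter.landmark_of(t,'wrist')[:3]])
E
```

```text
[[-0.0012 -0.9553 -0.2957  0.0753]
 [ 1.     -0.0011 -0.0005  0.0008]
 [ 0.0002 -0.2957  0.9553 -0.1423]
 [ 0.      0.      0.      1.    ]] 293.50993772648934 [0.4492 0.1592 0.2313] [-0.5686  0.8226  0.0002]
elbow [([357.2, 183.0], 0.96, array([0.3962, 0.2827, 0.    ])), ([254.6, 167.0], 0.62, array([0.4556, 0.1587, 0.    ]))]
elbow_grip [([371.2, 193.6], 0.88, array([0.3953, 0.2808, 0.053 ])), ([256.8, 177.3], 0.63, array([0.4542, 0.1615, 0.053 ]))]
elbow_pins [([361.6, 183.5], 0.87, array([0.3932, 0.2834, 0.01  ])), ([257.4, 171.8], 0.71, array([0.4569, 0.164 , 0.01  ])), ([23.4, 23.7], 0.5, array([ 0.465 , -0.1553,  0.01  ]))]
barb_tip [([367.3, 236.1], 0.87, array([0.4385, 0.3119, 0.054 ])), ([253.9, 221.2], 0.8, array([0.4997, 0.1886, 0.054 ]))]
```

View pics/w1.png

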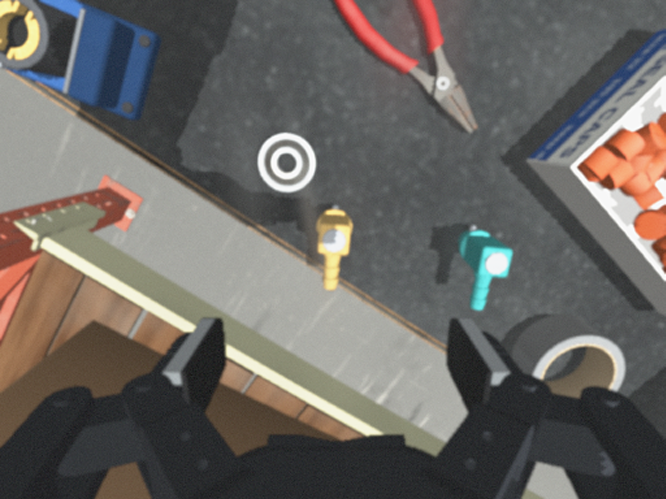

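The wrist picture shows the brass elbow at (334,240) with its barb pointing down, almost along the tool. The turquoise one is at (485,262) and the bearing at (287,163). I correct by about 5 mm and 3.5°, then descend and grip.

jog_arm(
  increments=[
    [[-0.022, -0.006, 0.1, 0, 0, 0.019, 0], [0, 0, 0.14, 0, 0, 0, 0], [0, 0, 0.14, 0, 0, 0, 0], [0, 0, 0.13, 0, 0, 0, 0], [0, 0, 0.1, 0, 0, 0, 0], [0, 0, 0.08, 0, 0, 0, 0], [0, 0, 0.06, 0, 0, 0, 0], [0, 0, 0.03, 0, 0, 0, 0], [0, 0, 0, 0, 0, 0, 0], [0, 0, 0, 0, 0, 0, 255], [0, 0, 0, 0, 0, 0, 255], [0, 0, 0, 0, 0, 0, 255], [0, 0, 0, 0, 0, 0, 255], [0, 0, 0, 0, 0, 0, 255], [0, 0, 0, 0, 0, 0, 255], [0, 0, 0, 0, 0, 0, 255], [0, 0, 0, 0, 0, 0, 255]],
  ],
  force=40,
)

```text
clock: 5.35
tcp_pos: [0.4554, 0.16, 0.0369]
orientation: [0.001, -0.27, 0.963, -0.0]
wrist_force: [-1.5, -1.3, 5.9]
finger_gap: 0.0253
grip_force: 42.3
```

jog_arm(
  increments=[
    [[0, 0, -0.05, 0, 0, 0, 255], [0, 0, -0.1, 0, 0, 0, 255], [0, 0, -0.12, 0, 0, 0, 255], [0, 0, -0.12, 0, 0, 0, 255], [0, 0, -0.1, 0, 0, 0, 255], [0, 0, -0.05, 0, 0, 0, 255], [0.069, -0.107, 0, 0, 0, 0, 255], [0.069, -0.107, 0, 0, 0, 0, 255], [0.069, -0.107, 0, 0, 0, 0, 255], [0.069, -0.107, 0, 0, 0, 0, 255], [0.069, -0.107, 0, 0, 0, 0, 255], [0.069, -0.107, 0, 0, 0, 0, 255], [0, 0, 0, 0, 0, 0, 255], [0, 0, 0, 0, 0, 0, 255], [0, 0, 0, 0, 0, 0, 255]],
  ],
)

```text
clock: 6.85
tcp_pos: [0.4495, -0.0302, 0.1709]
orientation: [-0.0, -0.27, 0.963, 0.0]
wrist_force: [0.3, -0.9, -1.7]
finger_gap: 0.0254
grip_force: 41.6
```

```bash
python3 - <<'E'
from h import *
np.set_printoptions(precision=4,suppress=True)
s=env.get_state(); c=cam('wrist'); save(c,'w2.png',k=1.5); print(s['tcp_pos'],s['wrist_force'],s['finger_gap'])
for t,z in(('socket_mouth',.076),('socket',.016),('elbow_grip',.19),('elbow',.137),('barb_tip',.191)):
    print(t,[(np.round(d['uv'],1).tolist(),round(d['conf'],2),at(c,d['uv'],z)) for d in spotter.landmark_of(t,'wrist')[:3]])
for n in('scene','top'):
    c2=cam(n)
    for d in spotter.landmark_of('socket_mouth',n)[:1]: print(n,d['uv'],[at(c2,d['uv'],z) for z in(.06,.076,.09)])
E
```

```text
[ 0.4495 -0.0302  0.1709] [ 0.2741 -0.9236 -1.675 ] 0.025432010699244237
socket_mouth [([157.7, 148.1], 0.87, array([ 0.4571, -0.1203,  0.076 ])), ([165.7, 143.8], 0.68, array([ 0.4506, -0.1162,  0.076 ]))]
socket [([179.4, 139.1], 0.79, array([ 0.4558, -0.1184,  0.016 ])), ([169.6, 147.0], 0.23, array([ 0.4681, -0.1233,  0.016 ]))]
elbow_grip [([255.3, 267.6], 0.85, array([ 0.45  , -0.0308,  0.19  ]))]
elbow [([493.9, 262.6], 0.91, array([0.3892, 0.1276, 0.137 ]))]
barb_tip [([258.3, 344.2], 0.93, array([ 0.4882, -0.006 ,  0.191 ])), ([168.1, 147.5], 0.4, array([ 0.4196, -0.0917,  0.191 ]))]
```

View pics/w2.png

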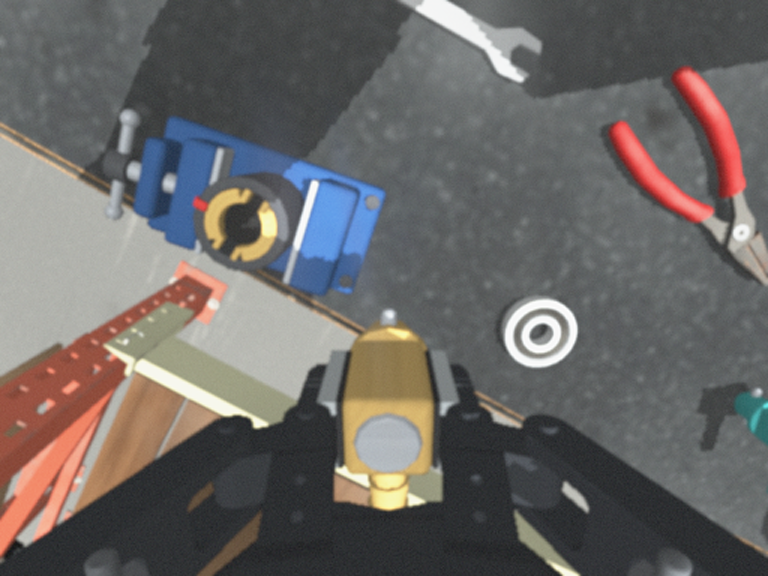

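```bash
python3 - <<'E'
from h import *
np.set_printoptions(precision=4,suppress=True)
c=cam('wrist'); save(c,'w3.png',(115,105,215,190),7)
t=cam('top')
for d in spotter.landmark_of('socket_mouth','top')[:1]+[{'uv':(300.4,192.9)}]: print(tri(c,(159.5,149.5),t,d['uv']),d['uv'])
sc=cam('scene')
for d in spotter.landmark_of('socket_mouth','scene')[:2]: print(tri(c,(159.5,149.5),sc,d['uv']),d['uv'])
for n,cc in(('wrist',c),('scene',sc)):
  for d in spotter.cut_out('socket',n)[:1]:
    ys,xs=np.nonzero(d['region']); print(n,xs.min(),xs.max(),ys.min(),ys.max())
# brass ring / dark rim : yellow mask
hsv=cv2.cvtColor(c['pixels'],cv2.COLOR_RGB2HSV)
m=cv2.inRange(hsv,(15,70,60),(35,255,255))[105:190,115:215]
p=np.argwhere(m)[:,::-1]+[115,105]; print(len(p),cv2.fitEllipse(cv2.convexHull(p.astype(np.float32))))
m=cv2.inRange(hsv,(0,150,80),(8,255,255))[105:190,115:215]|cv2.inRange(hsv,(172,150,80),(180,255,255))[105:190,115:215]
p=np.argwhere(m)[:,::-1]+[115,105]; print('red',len(p),p.mean(0),p.min(0),p.max(0))
E
```

```text
[ 0.4381 -0.1026  0.143 ] (300.4, 192.9)
wrist 130 202 114 180
1106 ((166.40463256835938, 156.37271118164062), (46.71997833251953, 73.95875549316406), 140.89878845214844)
red 47 [134.5957 135.7447] [131 132] [139 139]
```

View pics/w3.png

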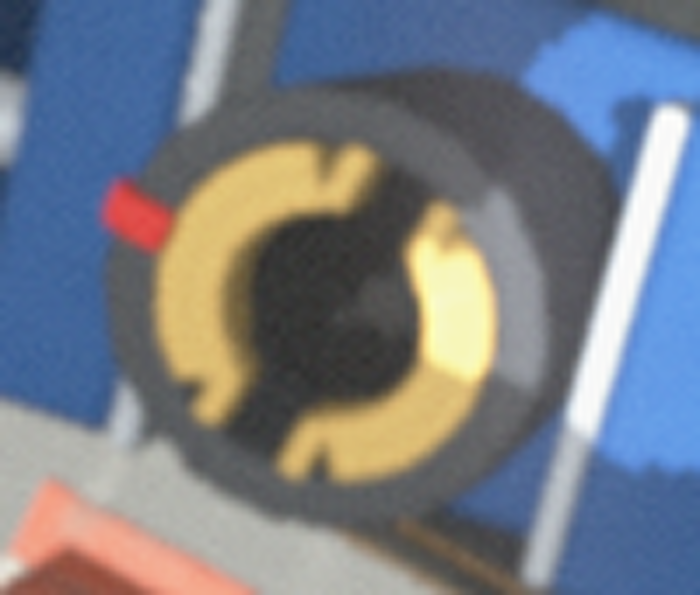

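The crop shows the ring centred at about (326,311), the red mark at (137,217) and the slots at (405,187) and (254,444). The barb should therefore enter at a known angle, which I now compute.

```bash
python3 - <<'E'
from h import *
np.set_printoptions(precision=4,suppress=True)
c=cam('wrist'); f=lambda x,y:at(c,(115+x/7,105+y/7),.076)
t=cam('top'); print('top',at(t,(302.4,189.4),.076))
C=f(326,311); print('c',C,'rim c',f(328,301))
for n,p in(('l',(155,311)),('r',(498,311)),('u',(326,140)),('d',(326,482))): print(n,np.linalg.norm(f(*p)-C))
d=f(137,217)-C; m=np.degrees(np.arctan2(d[1],d[0])); d=f(405,187)-f(254,444); s=np.degrees(np.arctan2(d[1],d[0]))
print('mark',m,np.linalg.norm(f(137,217)-C),'slot',s,'rel',s-m)
# elbow in hand: landmarks
for tt in('elbow_grip','barb_tip','elbow_pins'):
  print(tt,[(d['uv'],at(c,d['uv'],{'elbow_grip':.19,'barb_tip':.191,'elbow_pins':.147}[tt])) for d in spotter.landmark_of(tt,'wrist')[:2]])
for off in(0,.002,.004): print(off,proj(c,env.get_state()['tcp_pos']+np.array([0,0,.074-.036-0.0])+rot(env.get_state()['orientation'])[:,0]*off)*1.5)
E
```

```text
top [ 0.4546 -0.116   0.076 ]
c [ 0.4569 -0.118   0.076 ] rim c [ 0.4558 -0.1183  0.076 ]
l 0.020147384122962065
r 0.02012530836102522
u 0.019577349644950903
d 0.020511956783181278
mark -86.37031410782355 0.023672621608378512 slot 176.7616833255024 rel 263.1319974333259
elbow_grip [([256.2, 268.1], array([ 0.4505, -0.031 ,  0.19  ])), ([159.4, 150.8], array([ 0.4234, -0.0952,  0.19  ]))]
barb_tip [([257.7, 346.0], array([ 0.49  , -0.0062,  0.191 ]))]
elbow_pins [([257.0, 232.4], array([ 0.4514, -0.0302,  0.147 ])), ([503.9, 270.7], array([0.3903, 0.1268, 0.147 ]))]
0 [385.1733 437.6465]
0.002 [385.1516 431.5231]
0.004 [385.1297 425.3325]
```

jog_arm(
  increments=[
    [[0.0543, -0.1033, 0, 0, 0, 0, 255], [0.0543, -0.1033, 0, 0, 0, 0, 255], [0.0543, -0.1033, 0, 0, 0, 0, 255], [0, 0, 0, 0, 0, 0.038, 255], [0, 0, 0, 0, 0, 0.038, 255], [0, 0, 0, 0, 0, 0.038, 255], [0, 0, 0, 0, 0, 0.038, 255], [0, 0, 0.08, 0, 0, 0, 255], [0, 0, 0.08, 0, 0, 0, 255], [0, 0, 0, 0, 0, 0, 255], [0, 0, 0, 0, 0, 0, 255], [0, 0, 0, 0, 0, 0, 255]],
  ],
)

```text
clock: 9.15
tcp_pos: [0.4559, -0.1186, 0.1323]
orientation: [0.001, -0.034, 0.999, -0.0]
wrist_force: [-0.1, -0.2, -1.0]
finger_gap: 0.0256
grip_force: 41.4
```

```bash
python3 - <<'E'
from h import *
np.set_printoptions(precision=4,suppress=True)
s=env.get_state(); print(s['tcp_pos'],s['orientation'],s['wrist_force'],s['joint_pos']); c=cam('wrist'); save(c,'w4.png',(140,90,370,340),2.4)
E
```

```text
[ 0.4559 -0.1186  0.1323] [ 0.0007 -0.0343  0.9994 -0.0003] [-0.1176 -0.2071 -0.9903] [-0.4251  0.1696 -0.3927  1.007   0.0001 -0.4937]
```

View pics/w4.png

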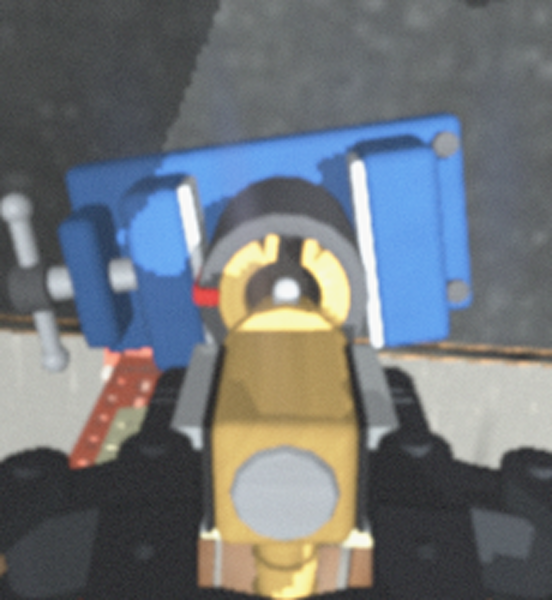

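jog_arm(
  increments=[
    [[0, 0, 0.03, 0, 0, 0, 255], [0, 0, 0.03, 0, 0, 0, 255], [0, 0, 0.014, 0, 0, 0, 255], [0, 0, 0.007, 0, 0, 0, 255], [0, 0, 0, 0, 0, 0, 255], [0, 0, 0, 0, 0, 0, 255]],
  ],
)

```text
clock: 9.8
tcp_pos: [0.4553, -0.1183, 0.111]
orientation: [0.0, -0.034, 0.999, 0.0]
wrist_force: [-0.2, 0.5, -2.3]
finger_gap: 0.0254
grip_force: 41.5
```

jog_arm(
  increments=[
    [[0, 0, 0.004, 0, 0, 0, 255], [0, 0, 0.004, 0, 0, 0, 255], [0, 0, 0.004, 0, 0, 0, 255], [0, 0, 0, 0, 0, 0, 255]],
  ],
)

```text
clock: 10.2
tcp_pos: [0.4552, -0.1182, 0.1079]
orientation: [-0.0, -0.034, 0.999, 0.0]
wrist_force: [-0.2, 0.3, -1.6]
finger_gap: 0.0254
grip_force: 41.5
```

jog_arm(
  increments=[
    [[0, 0, 0.003, 0, 0, 0, 255], [0, 0, 0.003, 0, 0, 0, 255], [0, 0, 0, 0, 0, 0, 255]],
  ],
)

```text
clock: 10.5
tcp_pos: [0.4554, -0.1183, 0.1065]
orientation: [0.0, -0.034, 0.999, 0.0]
wrist_force: [0.0, 0.3, -1.4]
finger_gap: 0.0257
grip_force: 41.5
```

jog_arm(
  increments=[
    [[0, 0, 0.003, 0, 0, 0, 255], [0, 0, 0.003, 0, 0, 0, 255], [0, 0, 0, 0, 0, 0, 255]],
  ],
)

```text
clock: 10.8
tcp_pos: [0.4554, -0.1183, 0.105]
orientation: [0.0, -0.034, 0.999, -0.0]
wrist_force: [0.2, 0.2, -1.4]
finger_gap: 0.0254
grip_force: 41.6
```

jog_arm(
  increments=[
    [[0, 0, 0.002, 0, 0, 0, 255], [0, 0, 0.002, 0, 0, 0, 255], [0, 0, 0, 0, 0, 0, 255]],
  ],
)

```text
clock: 11.1
tcp_pos: [0.4555, -0.1186, 0.1042]
orientation: [0.0, -0.034, 0.999, -0.0]
wrist_force: [0.2, -1.8, 0.5]
finger_gap: 0.0255
grip_force: 41.8
```

jog_arm(
  increments=[
    [[0, 0, 0.002, 0, 0, 0, 255], [0, 0, 0, 0, 0, 0, 255]],
  ],
)

```text
clock: 11.3
tcp_pos: [0.4556, -0.1188, 0.1037]
orientation: [0.0, -0.034, 0.999, -0.001]
wrist_force: [-0.7, -3.0, 1.0]
finger_gap: 0.0253
grip_force: 41.9
```

jog_arm(
  increments=[
    [[0, 0, 0, 0, 0, 0.008, 255], [0, 0, 0, 0, 0, 0.008, 255], [0, 0, 0, 0, 0, 0, 255]],
  ],
)

```text
clock: 11.6
tcp_pos: [0.4553, -0.1184, 0.1035]
orientation: [0.0, -0.009, 1.0, -0.0]
wrist_force: [0.3, -3.1, -0.1]
finger_gap: 0.0259
grip_force: 41.9
```

jog_arm(
  increments=[
    [[0, -0.002, 0.002, 0, 0, 0.006, 255], [0, -0.001, 0.002, 0, 0, 0.006, 255], [0, 0, 0, 0, 0, 0, 255]],
  ],
)

```text
clock: 11.9
tcp_pos: [0.455, -0.1186, 0.1021]
orientation: [-0.0, 0.01, 1.0, 0.001]
wrist_force: [0.4, -0.7, -2.2]
finger_gap: 0.0252
grip_force: 41.5
```

jog_arm(
  increments=[
    [[0, 0, 0.003, 0, 0, 0.006, 255], [0, 0, 0, 0, 0, 0.005, 255], [0, 0, 0, 0, 0, 0, 255]],
  ],
)

```text
clock: 12.2
tcp_pos: [0.455, -0.1187, 0.1016]
orientation: [-0.0, 0.027, 1.0, 0.0]
wrist_force: [-0.8, 0.2, -1.4]
finger_gap: 0.0255
grip_force: 41.5
```

jog_arm(
  increments=[
    [[0, 0, 0.004, 0, 0, 0, 255], [0, 0, 0.004, 0, 0, 0, 255], [0, 0, 0, 0, 0, 0, 255]],
  ],
)

```text
clock: 12.5
tcp_pos: [0.4551, -0.1189, 0.0996]
orientation: [-0.0, 0.027, 1.0, 0.0]
wrist_force: [-0.0, -0.1, -1.8]
finger_gap: 0.0252
grip_force: 41.5
```

jog_arm(
  increments=[
    [[0, 0, 0.004, 0, 0, 0, 255], [0, 0, 0.004, 0, 0, 0, 255], [0, 0, 0, 0, 0, 0, 255]],
  ],
)

```text
clock: 12.8
tcp_pos: [0.4552, -0.119, 0.0976]
orientation: [-0.0, 0.027, 1.0, 0.0]
wrist_force: [0.2, -0.1, -2.1]
finger_gap: 0.0252
grip_force: 41.5
```

jog_arm(
  increments=[
    [[0, 0, 0.004, 0, 0, 0, 255], [0, 0, 0.004, 0, 0, 0, 255], [0, 0, 0.004, 0, 0, 0, 255], [0, 0, 0, 0, 0, 0, 255]],
  ],
)

```text
clock: 13.2
tcp_pos: [0.4553, -0.119, 0.0948]
orientation: [0.0, 0.027, 1.0, 0.0]
wrist_force: [-0.8, -0.0, -0.5]
finger_gap: 0.0258
grip_force: 41.6
```

jog_arm(
  increments=[
    [[0, 0, 0.004, 0, 0, 0, 255], [0, 0, 0.004, 0, 0, 0, 255], [0, 0, 0.004, 0, 0, 0, 255], [0, 0, 0, 0, 0, 0, 255]],
  ],
)

```text
clock: 13.6
tcp_pos: [0.4554, -0.1191, 0.0921]
orientation: [0.0, 0.027, 1.0, -0.0]
wrist_force: [-2.1, 0.9, 4.7]
finger_gap: 0.0252
grip_force: 42.3
```

jog_arm(
  increments=[
    [[0.002, 0, 0.004, 0, 0, 0, 255], [0, 0, 0.004, 0, 0, 0, 255], [0, 0, 0.003, 0, 0, 0, 255], [0, 0, 0, 0, 0, 0, 255]],
  ],
)

```text
clock: 14.0
tcp_pos: [0.4554, -0.1191, 0.09]
orientation: [0.001, 0.027, 1.0, -0.0]
wrist_force: [-1.8, 2.0, 9.3]
finger_gap: 0.0255
grip_force: 42.8
```

jog_arm(
  increments=[
    [[0, 0, 0, 0, 0, 0.012, 255], [0, 0, 0, 0, 0, 0.012, 255], [0, 0, 0, 0, 0, 0.012, 255], [0, 0, 0, 0, 0, 0, 255]],
  ],
)

```text
clock: 14.4
tcp_pos: [0.4559, -0.1193, 0.0902]
orientation: [0.001, 0.084, 0.996, -0.0]
wrist_force: [-1.2, 0.6, 8.4]
finger_gap: 0.0258
grip_force: 42.8
```

```bash
python3 -c "
from h import *
s=env.get_state();print(s['ft_torque'],s['wrist_force'])"
```

```text
[0.24226031 0.25075922 0.01460225] [-1.23630281  0.64730083  8.38680617]
```

jog_arm(
  increments=[
    [[0, 0, 0, 0, 0, 0.02, 255], [0, 0, 0, 0, 0, 0.02, 255], [0, 0, 0, 0, 0, 0.02, 255], [0, 0, 0, 0, 0, 0.02, 255], [0, 0, 0, 0, 0, 0.02, 255], [0, 0, 0, 0, 0, 0, 255]],
  ],
)

```text
clock: 15.0
tcp_pos: [0.4564, -0.1195, 0.0904]
orientation: [0.002, 0.239, 0.971, -0.0]
wrist_force: [0.2, 1.5, 7.8]
finger_gap: 0.0257
grip_force: 42.9
```

```bash
python3 -c "
from h import *
s=env.get_state();print(s['ft_torque'],s['wrist_force'])"
```

```text
[ 0.22008178 -0.00931978  0.02113432] [0.23208256 1.5291855  7.75615183]
```

jog_arm(
  increments=[
    [[0, 0, 0, 0, 0, 0.024, 255], [0, 0, 0, 0, 0, 0.024, 255], [0, 0, 0, 0, 0, 0.024, 255], [0, 0, 0, 0, 0, 0.024, 255], [0, 0, 0, 0, 0, 0.024, 255], [0, 0, 0, 0, 0, 0.024, 255], [0, 0, 0, 0, 0, 0, 255]],
  ],
)

```text
clock: 15.7
tcp_pos: [0.4568, -0.1189, 0.0904]
orientation: [0.002, 0.45, 0.893, 0.001]
wrist_force: [0.8, 3.5, 8.9]
finger_gap: 0.0255
grip_force: 42.8
```

```bash
python3 -c "
from h import *
s=env.get_state();print(s['ft_torque'],s['wrist_force'])"
```

```text
[ 0.64885159 -0.21260554  0.02272938] [0.76868185 3.53641348 8.92250981]
```

jog_arm(
  increments=[
    [[0.003, 0.002, 0, 0, 0, 0.024, 255], [0, 0, 0, 0, 0, 0.024, 255], [0, 0, 0, 0, 0, 0.024, 255], [0, 0, 0, 0, 0, 0.024, 255], [0, 0, 0, 0, 0, 0.024, 255], [0, 0, 0, 0, 0, 0.024, 255], [0, 0, 0, 0, 0, 0.016, 255], [0, 0, 0, 0, 0, 0, 255], [0, 0, 0, 0, 0, 0, 255]],
  ],
)

```text
clock: 16.6
tcp_pos: [0.4571, -0.1184, 0.0905]
orientation: [0.002, 0.658, 0.753, 0.002]
wrist_force: [1.1, 2.6, 9.1]
finger_gap: 0.0256
grip_force: 42.8
```

```bash
python3 - <<'E'
from h import *
np.set_printoptions(precision=4,suppress=True)
s=env.get_state();print(s['ft_torque'],s['wrist_force'],s['tcp_pos'],rot(s['orientation'])[:,2]); b=-rot(s['orientation'])[:,0]; print(np.degrees(np.arctan2(b[1],b[0])))
c=cam('wrist'); save(c,'w5.png',(100,90,400,384),2)
E
```

```text
[ 0.4264 -0.3567  0.001 ] [1.0848 2.6414 9.0612] [ 0.4571 -0.1184  0.0905] [ 0.0052 -0.0004 -1.    ]
-82.26354801516216
```

View pics/w5.png

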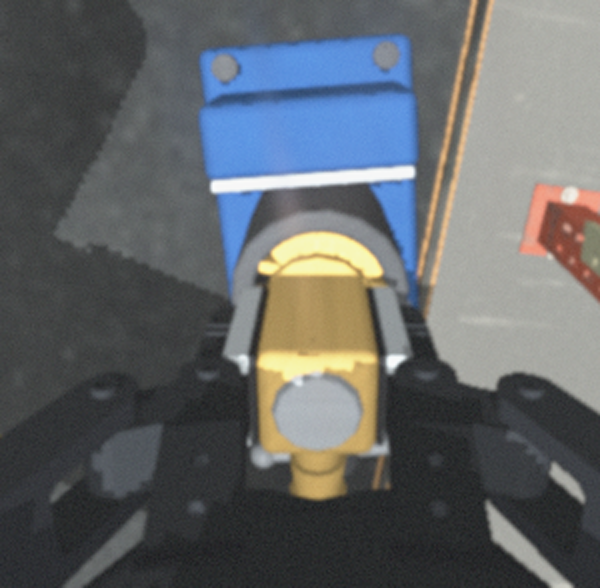

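jog_arm(
  increments=[
    [[0, 0, -0.002, 0, 0, 0, 255], [0, 0, 0, 0, 0, 0, 110], [0, 0, 0, 0, 0, 0, 110], [0, 0, 0, 0, 0, 0, 110], [0, 0, 0, 0, 0, 0, 110], [0, 0, 0, 0, 0, 0, 110], [0, 0, -0.04, 0, 0, 0, 110], [0, 0, -0.08, 0, 0, 0, 110], [0, 0, -0.12, 0, 0, 0, 110], [0, 0, -0.12, 0, 0, 0, 110], [0, 0, -0.08, 0, 0, 0, 110], [0, 0, -0.04, 0, 0, 0, 110], [-0.1, 0, 0, 0, 0, 0, 110], [-0.1, 0, 0, 0, 0, 0, 110], [0, 0, 0, 0, 0, 0, 110], [0, 0, 0, 0, 0, 0, 110]],
  ],
)

```text
clock: 18.25
tcp_pos: [0.461, -0.1677, 0.2091]
orientation: [-0.001, 0.658, 0.753, 0.0]
wrist_force: [0.7, 0.3, 0.6]
finger_gap: 0.0486
grip_force: 0.0
```

```bash
python3 - <<'E'
from h import *
np.set_printoptions(precision=4,suppress=True)
s=env.get_state();print(s['tcp_pos'],s['wrist_force'])
c=cam('wrist'); save(c,'w6.png',(150,60,362,260),3); import pickle; pickle.dump(c,open('c6.pkl','wb'))
for t,z in(('elbow_grip',.1065),('elbow',.0537),('barb_tip',.1075),('elbow_pins',.0637),('socket_mouth',.076)):
    print(t,[(np.round(d['uv'],1).tolist(),round(d['conf'],2),at(c,d['uv'],z)) for d in spotter.landmark_of(t,'wrist')[:2]])
E
```

```text
[ 0.461  -0.1677  0.2091] [0.6766 0.279  0.6183]
elbow_grip [([259.2, 137.2], 0.8, array([ 0.4549, -0.1192,  0.1065])), ([263.9, 133.6], 0.42, array([ 0.4584, -0.1158,  0.1065]))]
elbow [([262.8, 130.7], 0.62, array([ 0.4586, -0.1181,  0.0537]))]
barb_tip [([261.2, 195.3], 0.84, array([ 0.4633, -0.1686,  0.1075])), ([264.7, 129.0], 0.68, array([ 0.4585, -0.112 ,  0.1075]))]
elbow_pins []
socket_mouth [([259.8, 134.3], 0.89, array([ 0.4557, -0.1198,  0.076 ]))]
```

View pics/w6.png

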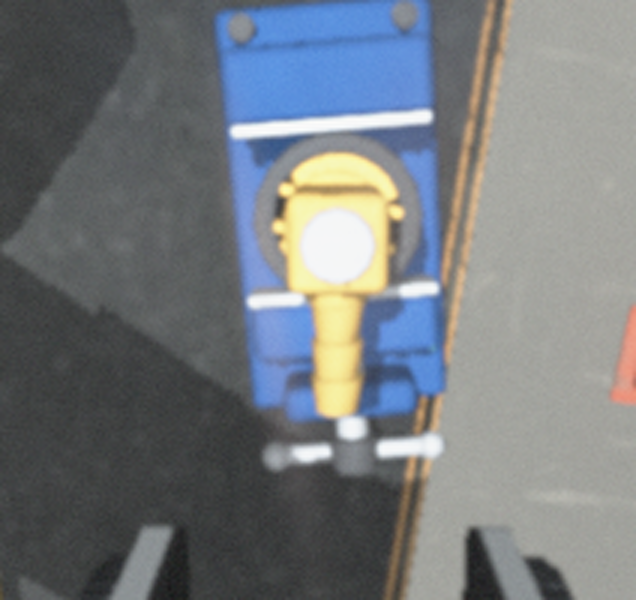

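The elbow stands locked and let go, with the barb near -82°. It hides the mark, measured at about -86°. I look from the side, by colour only, to check the mark.

jog_arm(
  increments=[
    [[0, -0.12, 0, 0, 0, 0, 110], [0, -0.12, 0, 0, 0, 0, 110], [0, -0.12, 0, 0, 0, 0, 110], [0, -0.12, 0, 0, 0, 0, 110], [0, 0, 0, 0, 0, 0, 110], [0, 0, 0, 0, 0, 0, 110]],
  ],
)

```text
clock: 19.15
tcp_pos: [0.3425, -0.1838, 0.2099]
orientation: [0.001, 0.658, 0.753, 0.0]
wrist_force: [-0.1, 1.0, -1.5]
finger_gap: 0.0488
grip_force: 0.0
```

```bash
python3 - <<'E'
from h import *
np.set_printoptions(precision=4,suppress=True)
c=cam('wrist'); C=np.array([.4569,-.118,.076])
u=proj(c,C); print('mouth',u,'pred mark',proj(c,C+.0233*np.array([np.cos(-1.507),np.sin(-1.507),0])))
hsv=cv2.cvtColor(c['pixels'],cv2.COLOR_RGB2HSV)
m=cv2.inRange(hsv,(0,140,70),(8,255,255))|cv2.inRange(hsv,(172,140,70),(180,255,255))
n,l,st,ce=cv2.connectedComponentsWithStats(m)
for i in range(1,n):
    if st[i,4]>5 and np.hypot(*(ce[i]-u))<60: print(st[i],ce[i],at(c,ce[i],.076))
gy=cv2.inRange(hsv,(10,90,60),(35,255,255)); print(spotter.landmark_of('barb_tip','wrist')[:1])
for t,z in(('elbow_grip',.1065),('barb_tip',.1075),('socket_mouth',.076)):
    print(t,[(round(d['conf'],2),at(c,d['uv'],z)) for d in spotter.landmark_of(t,'wrist')[:2]])
x,y=np.maximum(u.astype(int)-50,0); save(c,'w7.png',(x,y,x+110,y+110),5)
E
```

```text
mouth [388.8939 132.3345] pred mark [384.2347 156.9244]
[381 154   7   8  40] [384.425 157.3  ] [ 0.4587 -0.1416  0.076 ]
[411 172   5   7  16] [412.1875 174.875 ] [ 0.4905 -0.1547  0.076 ]
[{'uv': [396.3, 190.4], 'conf': 0.88}]
elbow_grip [(0.62, array([ 0.4563, -0.1207,  0.1065])), (0.35, array([ 0.4262, -0.1158,  0.1065]))]
barb_tip [(0.88, array([ 0.4623, -0.165 ,  0.1075]))]
socket_mouth [(0.81, array([ 0.4583, -0.1173,  0.076 ]))]
```

View pics/w7.png

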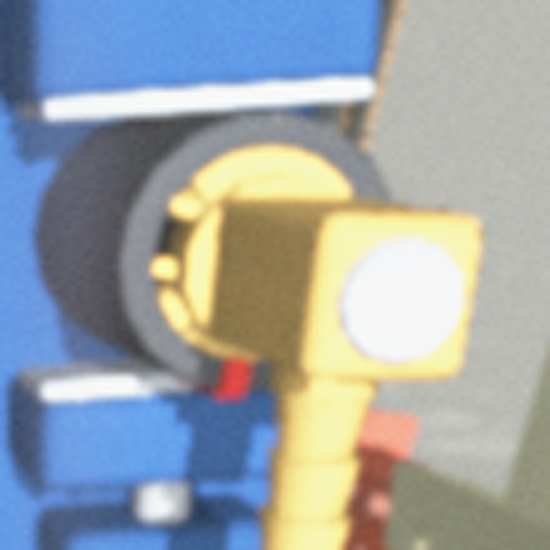

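The crop shows the red mark at (233,380), right where -86.4° predicted it. The barb is about 4° short of it. I regrip at the same pose and turn it by that amount.

jog_arm(
  increments=[
    [[0, 0.12, 0, 0, 0, 0, 110], [0, 0.12, 0, 0, 0, 0, 110], [0, 0.12, 0, 0, 0, 0, 110], [0, 0.12, 0, 0, 0, 0, 110], [0.1, 0, 0, 0, 0, 0, 110], [0.1, 0, 0, 0, 0, 0, 110], [0, 0, 0, 0, 0, 0, 110], [0, 0, 0, 0, 0, 0, 110]],
  ],
)

```text
clock: 20.2
tcp_pos: [0.4552, -0.1176, 0.2093]
orientation: [-0.0, 0.657, 0.754, -0.0]
wrist_force: [0.2, 0.6, -0.2]
finger_gap: 0.0488
grip_force: 0.0
```

jog_arm(
  increments=[
    [[0, 0.006, 0.04, 0, 0, 0, 110], [0, 0, 0.1, 0, 0, 0, 110], [0, 0, 0.12, 0, 0, 0, 110], [0, 0, 0.1, 0, 0, 0, 110], [0, 0, 0.06, 0, 0, 0, 110], [0, 0, 0.03, 0, 0, 0, 110], [0, 0, 0.015, 0, 0, 0, 110], [0, 0, 0, 0, 0, 0, 110], [0, 0, 0, 0, 0, 0, 110]],
  ],
)

```text
clock: 21.1
tcp_pos: [0.4569, -0.1183, 0.094]
orientation: [0.001, 0.658, 0.753, 0.0]
wrist_force: [0.4, 0.2, -0.2]
finger_gap: 0.0485
grip_force: 0.0
```

jog_arm(
  increments=[
    [[0, 0, 0, 0, 0, 0, 255], [0, 0, 0, 0, 0, 0, 255], [0, 0, 0, 0, 0, 0, 255], [0, 0, 0, 0, 0, 0, 255], [0, 0, 0, 0, 0, 0, 255], [0, 0, 0, 0, 0, 0, 255]],
  ],
  force=25,
)

```text
clock: 21.7
tcp_pos: [0.4567, -0.118, 0.0939]
orientation: [0.001, 0.658, 0.753, 0.0]
wrist_force: [0.4, -0.2, 4.8]
finger_gap: 0.0258
grip_force: 29.6
```

jog_arm(
  increments=[
    [[0, 0, 0, 0, 0, 0.01, 255], [0, 0, 0, 0, 0, 0.01, 255], [0, 0, 0, 0, 0, 0, 255], [0, 0, 0, 0, 0, 0, 255]],
  ],
)

```text
clock: 22.1
tcp_pos: [0.457, -0.118, 0.0939]
orientation: [0.001, 0.681, 0.732, 0.0]
wrist_force: [0.9, 0.7, 6.1]
finger_gap: 0.0255
grip_force: 29.5
```

jog_arm(
  increments=[
    [[0, 0, 0, 0, 0, 0, 110], [0, 0, 0, 0, 0, 0, 110], [0, 0, 0, 0, 0, 0, 110], [0, 0, 0, 0, 0, 0, 110], [0, 0, 0, 0, 0, 0, 110], [0, 0, -0.04, 0, 0, 0, 110], [0, 0, -0.08, 0, 0, 0, 110], [0, 0, -0.12, 0, 0, 0, 110], [0, 0, -0.12, 0, 0, 0, 110], [0, 0, -0.08, 0, 0, 0, 110], [0, 0, -0.04, 0, 0, 0, 110], [-0.1, 0, 0, 0, 0, 0, 110], [-0.1, 0, 0, 0, 0, 0, 110], [0, 0, 0, 0, 0, 0, 110], [0, 0, 0, 0, 0, 0, 110]],
  ],
)

```text
clock: 23.6
tcp_pos: [0.4594, -0.1678, 0.2128]
orientation: [-0.001, 0.682, 0.732, 0.0]
wrist_force: [0.2, -0.3, -0.4]
finger_gap: 0.0486
grip_force: 0.0
```

```bash
python3 - <<'E'
from h import *
np.set_printoptions(precision=4,suppress=True)
s=env.get_state();print(s['tcp_pos'],s['wrist_force']); b=-rot(s['orientation'])[:,0]; print(np.degrees(np.arctan2(b[1],b[0])))
c=cam('wrist')
for t,z in(('elbow_grip',.1065),('barb_tip',.1075)):
    print(t,[(round(d['conf'],2),d['uv'],at(c,d['uv'],z)) for d in spotter.landmark_of(t,'wrist')[:2]])
hsv=cv2.cvtColor(c['pixels'],cv2.COLOR_RGB2HSV); g=cv2.inRange(hsv,(10,90,60),(35,255,255))
for r in range(162,196,4):
    x=np.nonzero(g[r,220:300])[0]+220
    if len(x): print(r,x.min(),x.max(),at(c,((x.min()+x.max())/2,r),.1075))
E
```

```text
[ 0.4594 -0.1678  0.2128] [ 0.1564 -0.2553 -0.4477]
-85.95663862796326
elbow_grip [(0.5, [258.6, 128.2], array([ 0.4553, -0.1121,  0.1065]))]
barb_tip [(0.86, [259.0, 194.4], array([ 0.4597, -0.1693,  0.1075]))]
162 253 267 [ 0.4585 -0.1403  0.1075]
166 254 267 [ 0.4592 -0.1438  0.1075]
170 254 266 [ 0.459  -0.1473  0.1075]
174 253 267 [ 0.4593 -0.1508  0.1075]
178 254 267 [ 0.4599 -0.1543  0.1075]
182 254 266 [ 0.4598 -0.158   0.1075]
186 253 268 [ 0.4605 -0.1616  0.1075]
190 254 298 [ 0.4743 -0.1643  0.1075]
194 255 298 [ 0.4751 -0.1679  0.1075]
```

```bash
python3 -c "
from h import *
print(ticket.hand_in())"
```

```text
the job is handed in; nothing more can be done
None
```

The brass elbow is locked in the socket and let go, with its barb within about 2° of the red mark; the job was handed in at about 24 s, and no verdict came back.

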